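# Brush out the bearing bore, then slide the fixture plate out to its line and hold it

### The arm

A 6-joint arm with a two-finger parallel gripper is mounted at the origin on the work surface. World frame = base frame: x ahead of the robot, y to its left, z up, the work surface at z = 0. Lengths are in mm, angles in degrees, forces in N, time in s.
With the tool pointing down it reaches from about 375 to 925 mm from the base axis. Payload 5.7 kg.
Tool frame: the origin (TCP) lies between the finger pads; the fingertips stand 11 mm ahead of it and the grasp point (between the pads) lies 8 mm behind it; z points along the fingers, y is the direction in which the jaws open and shut (so a half turn about z gives the same grasp; the last joint's range is limited). The gripper opens to 85 mm and grips with 20 to 120 N. Pads are 22 mm wide; open, the fingers measure 114 mm over their backs; the gripper's body (76 mm by 85 mm) begins 54 mm behind the grasp point. The pads swing forward as they close: fully open they stand 13 mm farther back than shut.
Start: joints at [-6.595, 20.558, 86.54, -0, 72.909, -6.595], TCP at [599.971, -0.004, 242.267] pointing down, gripper open.
Joint ranges: [-170.27, 170.27], [-57.76, 135], [12.27, 136.19], [-55.21, 235.2], [11.17, 155.16], [-170.74, 170.74]. Speed limits (degrees/s): [136.94, 136.94, 180, 180, 180, 180].

### API

Orientations are given as [roll, pitch, yaw] about the fixed x, y, z axes, in that order (R = Rz(yaw) Ry(pitch) Rx(roll)).
In Python, from workcell import ctrl gives the robot as it stands.
- The arm moves only by the shell command python3 -m inch 'ROWS'. ROWS is JSON, a list of rows, each a list of 7 numbers: the turn, a rotation vector about the tool's x, y, z in degrees, then the shift along the tool's x, y, z in cm, then the closure, from -1 (fully open) to 1 (shut), so that 0 is half open. In form: [[wx, wy, wz, dx, dy, dz, gripper], ...]. A call has exactly 8 rows; each row is the pose to reach, as a shift and turn from the pose measured when the call began, along the tool's axes at that moment; what a row does not reach only later rows make up. A row lasts 1/12 s, in which the tool goes at most 41.7 mm and 7.16 degrees, less where a joint would pass 70% of its speed; a pose out of reach is approached as far as the arm can. A call with a gripper value outside its range is refused whole. The fingers move at their own pace and stop on an object; the grip force is fixed at half the most. Time passes only in rows, so rows that repeat a pose let the fingers close, or fill a call up. It gives the time, the measured TCP pose, the force and the opening at its end, in the units of the state.
- ctrl.state(): the state, without advancing time (a new reading comes with each control period).
- ctrl.read_camera(name): name is "scene" or "side" or "wrist"; returns (picture, depth): 480x640x3 uint8, red, green, blue; 480x640 float32, mm along the optical axis (not along the pixel's ray), 0 where there is no reading.
- ctrl.get_calibration(name): a dict with "camera_matrix" (3x3 intrinsics, pixels), "R" (3x3) and "t" (3): a world point X has camera coordinates R X + t. Camera axes: x right, y down, z forward; pixel columns grow to the right and rows downward; lengths in mm; the calibration is good to about 2 mm. A picture is of the moment at which its call begins: read the wrist's pose just before it. get_calibration takes no time and is no camera call; for the wrist camera it gives the pose at the moment of the call.
- ctrl.job_done(): hands the job in, once; it reports no verdict.
Trained networks look in the newest picture that a camera, given by its name, has taken for a name from the list of things; names that differ only in an ending like _2 or _b are one class to them, and where a whole thing is asked for, a point or a joint stands for the part that bears it (a point fixed in the world has none). Each returns a list of dicts, best first, with "score" (0 to 1); they miss things now and then, are a little off and sometimes report something else, mostly with a low value. They report only what shows in the picture. A call takes as long as a camera call. They do not tell look-alikes from the thing itself.
- ctrl.search_frame(camera, query): "location" ([x, y, z] in mm, in world coordinates, good to about 4 mm: the middle of the surface that is visible of it).
- ctrl.silhouettes(camera, query): "mask" (480x640 bool, what is visible of it).
The state is a dict: "time": time; "joints": joint angles; "joint_velocities": joint speeds; "joint_torque": joint torques, N m; "tcp_pos": TCP position; "tcp_rot": TCP orientation; "contact_force": force on the tool from outside, world axes, zero at the start; "ft_torque": the same for the moment, N m; "gripper_width": finger opening in mm.
Only numpy, scipy, OpenCV 4.12 (cv2) and the standard library are available. Lean on these libraries where they do the work, as an engineer would, in place of code of your own. Each camera call takes 0.05 s, during which the arm holds its last target.

### The job

Clean the bearing housing for its new bearing: while the fixture plate still stands fully on the wooden block, take the bore brush out of its pot, scrub the bore with at least two full down-and-up strokes from the mouth to the bottom, and put the brush back in its pot. Then slide the plate outward, flat on the block, until the scribed line stands at the block's edge above the catch tray, so the bore is clear underneath. The head is heavy and would tip: finish while still holding the plate, so that it lies flat on the block and square to its edge, and leave everything else where it is.

Things in the scene. Friction and masses are not known exactly. Their poses are not given: they have to be found in the camera images.
- block: Laminated hardwood bench block, 340 mm long (its x, outward), 150 mm wide, 50 mm high, fixed to the bench by angle cleats; origin under its centre, z up. Its top is 50 mm above the bench.
- block_edge (a point): Middle of the top outward edge of the block, 170 mm from its centre. x points outward, level and square to the edge; y runs along the edge; z up.
- tray: Shallow fixed sheet-steel catch tray, 150 x 200 mm, 22 mm high, on the bench just beyond the block's outward edge; origin under its centre.
- plate: Loose aluminium fixture plate lying on the block, 15 mm thick: square head 90 x 90 mm, and behind it a straight tang 36 mm wide, 200 mm long. Origin at the middle of the head's front end, on the underside; x outward from tang to head, z up. 0.72 to 0.94 kg with the housing on its head; balance point about 90 mm behind the front end. Starts up to 6 degrees from square.
- line (a point): Middle of the dark scribed line, 2.5 mm wide, across the top of the tang, 120 mm behind the plate's front end (30 mm behind the head); plate axes. Starts 130 to 160 mm inward of the block's edge. With the line at the edge the balance point hangs outside and a free plate would tip.
- tang (a point): Where to hold the tang: on its centreline at half thickness (7.5 mm above the block's top), 115 mm behind the scribed line, 55 mm before the tang's end; plate axes. Grip across y (36 mm); the block's top lies right under it and reaches about 45 mm or more beyond it on each side.
- bore (a point): Centre of the mouth of the round bearing housing that is bolted upright on the plate's head: outside diameter 68 mm, bore diameter 50 mm and 55 mm deep, open at the top; its bottom is the plate, with a 30 mm hole in it. The mouth is 120 mm above the bench; the bore axis is 75 mm ahead of the scribed line.
- brush_grip (a point): Centre of the wooden handle of the bore brush: handle 22 mm in diameter, 68 mm of it straight, its top 40 mm above this point. The loose brush (190 mm, 90 g) stands upright in its pot with the handle up; the brush's z axis runs up along it.
- brush_tip (a point): Bottom end of the brush tuft, on the brush's axis, 150 mm below the handle's centre. The brass tuft is 60 mm long; its bristle ends look 46 mm across and are soft, the firm core is 34 mm across. Above it a 6 mm wire stem up to the handle, which begins 105 mm above the tip.
- pot_mouth (a point): Centre of the mouth of the brush pot, an upright steel tube on a round foot fixed to the bench: inside diameter 54 mm, outside 60 mm, mouth 65 mm above the bench, inner floor 59 mm below the mouth. It stands either to the right or to the left of the block.
- can: Bystander: plain metal can, 62 mm in diameter, 185 mm tall, standing loose on the side of the block where the pot is not; origin under its centre.
- spanner: Bystander: 200 mm spanner lying along the far side of the block.
- hammer: Bystander: 280 mm hammer lying beyond the block.
- bearing: Bystander: the new bearing, 49 mm in diameter, 16 mm high, lying on the robot's side of the block.
- tape: Bystander: roll of tape, 110 mm in diameter, 36 mm high, lying to the right, near the robot.
- old_race: Bystander: old bearing race, 49 mm in diameter, 15 mm high, lying in the catch tray.
- sander: Bystander: sanding block, 120 x 65 mm, 41 mm high, lying beyond the block on the left.
Not all that is in view belongs to the job. Of the things shaped like the part that bears brush_grip, the brass one is meant. Leave any yellow look-alike of the tray alone.

How it is judged:
By the outcome, as a careful person would: the job done as asked, in the order asked, and still so for the second after the job is handed in, while the arm keeps its last pose, push and grip.
It also fails if it takes over 66 s, if anything falls off the work surface, if the arm or the gripper's body presses on something with over 40 N, if the wrist force passes 120 N, or if a joint passes its speed limit or range.

## Working session

There is one attempt and no reset: what is moved stays moved. The work goes in short steps, Python scripts to look and compute and a shell command to move; the robot and the scene stay as the last step left them, time stands still between calls to the robot, and variables do not carry over. Pictures are saved under pics/ and viewed, and the job is handed in when it is done.

```bash
ls; mkdir -p pics; cat > h.py <<'E'
from workcell import ctrl
import numpy as np, cv2
from scipy.spatial.transform import Rotation as Ro
def save(img,name): cv2.imwrite('pics/'+name,cv2.cvtColor(img,cv2.COLOR_RGB2BGR))
def unproj(cal,u,v,d):
    K=np.array(cal['camera_matrix']);p=np.linalg.inv(K)@np.array([u,v,1.0])*d
    return np.array(cal['R']).T@(p-np.array(cal['t']))
def cloud(cal,dep):
    K=np.array(cal['camera_matrix']);v,u=np.mgrid[:480,:640]
    P=np.stack([(u-K[0,2])/K[0,0]*dep,(v-K[1,2])/K[1,1]*dep,dep],-1)
    return (P-np.array(cal['t']))@np.array(cal['R'])
def proj(cal,X):
    c=np.array(cal['R'])@np.array(X)+np.array(cal['t']);q=np.array(cal['camera_matrix'])@c
    return q[:2]/q[2]
def rows_to(pos,rpy=None):
    s=ctrl.state();R=Ro.from_euler('xyz',s['tcp_rot'],degrees=True)
    d=R.inv().apply(np.array(pos)-s['tcp_pos'])/10
    w=np.zeros(3)
    if rpy is not None: w=(R.inv()*Ro.from_euler('xyz',rpy,degrees=True)).as_rotvec(degrees=True)
    print('rot',w.round(2),'shift cm',d.round(3))
E
python3 - <<'E'
from h import *
s=ctrl.state();print(s)
for c in('scene','side','wrist'):
    im,d=ctrl.read_camera(c);save(im,c+'0.png')
    np.savez(c+'0.npz',im=im,d=d,**{k:np.array(v) for k,v in ctrl.get_calibration(c).items()})
for c in('scene','side'):
  for q in('brush_grip','pot_mouth','bore','line','tang','block_edge','tray','can','plate'):
    print(c,q,[(np.round(r['location']).tolist(),round(r['score'],2)) for r in ctrl.search_frame(c,q)])
print(ctrl.state()['time'])
E
```

```text
pics
{'time': 0.0, 'joints': array([-6.59241922e+00,  2.05997868e+01,  8.66003264e+01, -1.11819479e-03,
        7.29076631e+01, -6.59228205e+00]), 'joint_velocities': array([-0.0057566 , -0.06330497, -0.01870759,  0.03615571, -0.07517949,
        0.0078024 ]), 'joint_torque': array([ 1.96551155e-03, -5.27614331e+01, -2.78626120e+01, -6.37880498e-05,
        1.32890840e-02, -2.81424428e-05]), 'tcp_pos': array([5.99330530e+02, 8.72587024e-02, 2.41425427e+02]), 'tcp_rot': array([-1.79892814e+02, -1.13119400e-02,  9.00001819e+01]), 'contact_force': array([-0.15081504, -0.77802329, -0.74253681]), 'ft_torque': array([-0.00426262, -0.02786543, -0.00431432]), 'gripper_width': 85.12783859389907}
scene brush_grip [([492.0, -373.0, 119.0], 0.84), ([373.0, -414.0, 58.0], 0.63), ([620.0, -378.0, 61.0], 0.61)]
scene pot_mouth [([516.0, -363.0, 19.0], 0.66)]
scene bore [([475.0, 12.0, 65.0], 0.9), ([507.0, 392.0, 119.0], 0.2)]
scene line [([480.0, 18.0, 62.0], 0.69), ([508.0, 396.0, 119.0], 0.39)]
scene tang [([483.0, 17.0, 66.0], 0.55)]
scene block_edge [([536.0, 102.0, 50.0], 0.61)]
scene tray [([529.0, -189.0, 3.0], 0.64), ([554.0, -630.0, 2.0], 0.61), ([515.0, -368.0, 20.0], 0.56)]
scene can [([507.0, 394.0, 121.0], 0.94), ([299.0, -266.0, 29.0], 0.52)]
scene plate [([621.0, 96.0, 3.0], 0.62), ([482.0, 13.0, 67.0], 0.6)]
side brush_grip [([489.0, -372.0, 132.0], 0.9), ([605.0, -372.0, 63.0], 0.8), ([369.0, -408.0, 59.0], 0.74)]
side pot_mouth [([485.0, -354.0, 20.0], 0.79)]
side bore [([475.0, 15.0, 65.0], 0.71)]
side line [([470.0, 16.0, 67.0], 0.64)]
side tang [([469.0, 20.0, 65.0], 0.86)]
side block_edge [([478.0, 150.0, 50.0], 0.74)]
side tray [([562.0, -631.0, 2.0], 0.98), ([523.0, -214.0, 4.0], 0.96)]
side can [([473.0, 418.0, 134.0], 0.76)]
side plate [([470.0, 18.0, 67.0], 0.61)]
1.05
```

View pics/scene0.png

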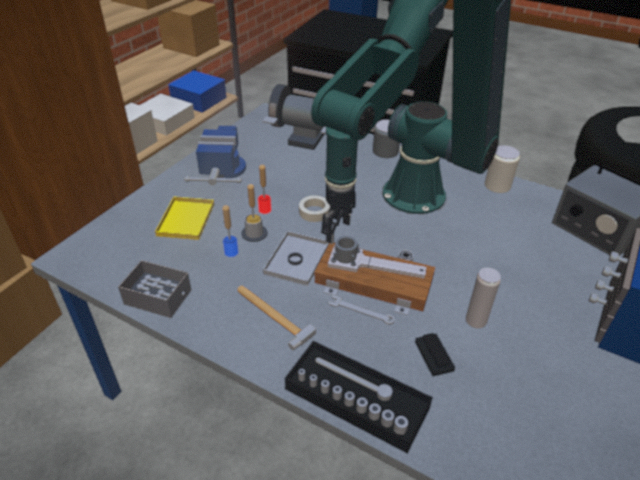

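View pics/side0.png

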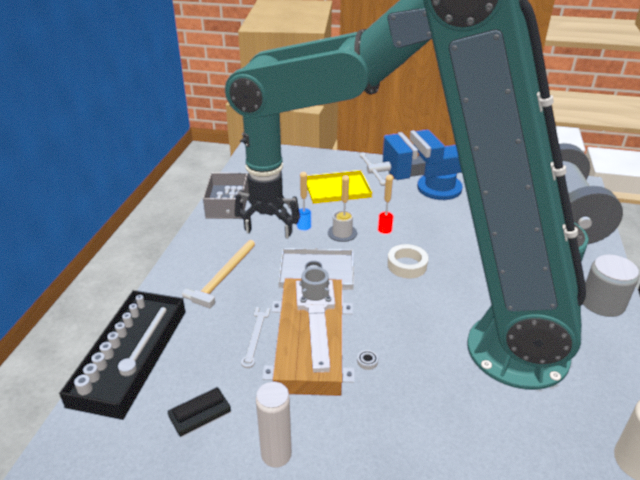

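View pics/wrist0.png

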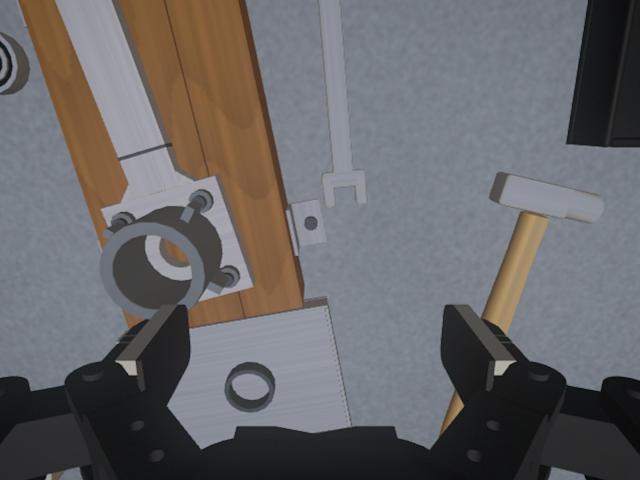

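The scene picture shows three brushes: blue at (228,230), brass in the steel pot at (252,212) and red at (264,190). The brass one, at (345,205) in the side view, is the one meant. The outward direction of the block is roughly −y. I'll crop to confirm and measure.

```bash
python3 - <<'E'
from h import *
a=[]
for c,(u0,v0,u1,v1) in (('scene',(200,150,290,270)),('side',(280,150,410,260))):
    z=np.load(c+'0.npz');im=z['im'];a.append(cv2.resize(im[v0:v1,u0:u1],(390,400),interpolation=cv2.INTER_CUBIC))
save(np.hstack(a),'crop.png')
for c in('scene','side'):
    z=np.load(c+'0.npz');P=cloud(z,z['d'])
    m=(abs(P[...,0]-490)<60)&(abs(P[...,1]+370)<50)&(P[...,2]>8)
    Q=P[m];C=z['im'][m]
    print(c)
    for lo,hi in((8,20),(20,40),(40,60),(60,68),(70,100),(100,120),(120,140),(140,160),(160,180),(180,210)):
        q=Q[(Q[:,2]>=lo)&(Q[:,2]<hi)]
        if len(q):print(lo,hi,len(q),np.median(q,0).round(1),q.min(0).round(),q.max(0).round())
    # bore ring
    m=(P[...,2]>115)&(P[...,2]<125)&(abs(P[...,0]-470)<80)&(abs(P[...,1]+20)<100)
    q=P[m];print('ring',len(q),np.median(q,0) if len(q) else 0)
    m=(abs(P[...,2]-50)<2.5)&(abs(P[...,0]-470)<140)&(abs(P[...,1]-80)<240)
    q=P[m][:,:2].astype(np.float32);print('block',len(q),cv2.minAreaRect(q))
    m=(abs(P[...,2]-65)<2.5)&(abs(P[...,0]-470)<140)&(abs(P[...,1]-80)<240)
    q=P[m][:,:2].astype(np.float32);print('plate',len(q),cv2.minAreaRect(q))
z=np.load('wrist0.npz');P=cloud(z,z['d'])
for lab,h in(('ring',120),('plate',65),('block',50)):
    m=(abs(P[...,2]-h)<2.5);q=P[m][:,:2].astype(np.float32);print(lab,len(q),cv2.minAreaRect(q) if len(q) else 0,q.min(0),q.max(0))
print(z['R'],z['t'],z['camera_matrix'])
E
```

```text
scene
8 20 80 [ 511.3 -359.5   11.7] [ 460. -414.    8.] [ 535. -330.   20.]
20 40 78 [ 514.2 -360.9   29.5] [ 481. -396.   20.] [ 525. -345.   40.]
40 60 122 [ 507.7 -364.7   53.2] [ 458. -410.   40.] [ 524. -344.   60.]
60 68 114 [ 494.7 -375.6   64.1] [ 462. -407.   60.] [ 524. -345.   68.]
70 100 19 [ 489.9 -378.9   74.7] [ 470. -401.   70.] [ 506. -362.   99.]
100 120 10 [ 492.1 -374.4  114.5] [ 483. -385.  100.] [ 498. -372.  119.]
120 140 34 [ 493.5 -375.   129.3] [ 482. -389.  121.] [ 501. -366.  139.]
140 160 33 [ 494.7 -373.5  150.1] [ 478. -385.  140.] [ 504. -366.  159.]
160 180 33 [ 496.6 -373.4  170. ] [ 481. -390.  161.] [ 506. -366.  179.]
180 210 45 [ 492.9 -375.3  190. ] [ 483. -390.  180.] [ 499. -367.  198.]
ring 149 [501.66009928 -24.71509373 119.47648024]
block 1562 ((488.29071044921875, 71.54765319824219), (156.9246368408203, 339.6417236328125), 10.478066444396973)
plate 535 ((478.8806457519531, 71.48345947265625), (93.02527618408203, 290.0904846191406), 13.519208908081055)
side
8 20 91 [ 482.3 -351.1   12.2] [ 451. -401.    8.] [ 526. -327.   20.]
20 40 106 [ 
[... 1012 characters left out ...]
9997386932373) [462.51968 -57.09309] [530.0636     9.261439]
plate 15189 ((477.84210205078125, 41.33092498779297), (90.52386474609375, 227.3585205078125), 15.937042236328125) [429.68732 -67.91782] [551.9508  146.08832]
block 37966 ((627.0936889648438, 59.48369598388672), (423.0292053222656, 261.7953796386719), 10.558938980102539) [395.87845 -99.92331] [843.9988  149.96603]
[[ 9.99997834e-01 -1.05123438e-03 -1.79659314e-03]
 [-5.37601506e-04 -9.64254403e-01  2.64977653e-01]
 [-2.01092647e-03 -2.64976113e-01 -9.64252879e-01]] [-600.27563552  -33.22382057  378.18671898] [[421.56826965   0.         315.04002278]
 [  0.         421.56826965 239.15487324]
 [  0.           0.           1.        ]]
```

View pics/crop.png

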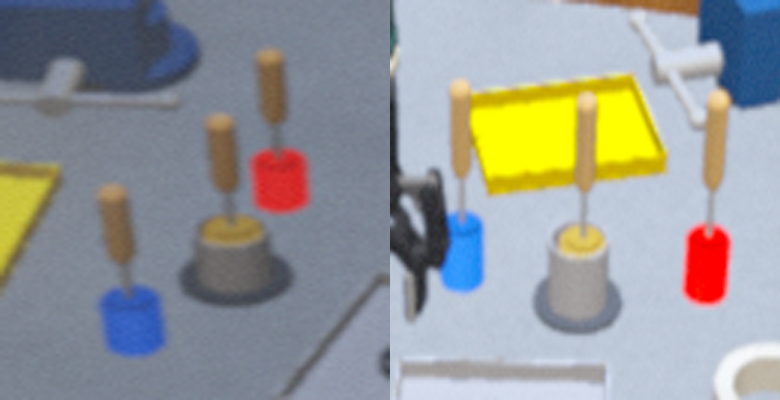

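The crop confirms it: the brass brush stands in the steel pot, and the blue and red brushes stand outside it. I'm going above it for a close look with the wrist camera.

```bash
python3 -m inch '[[0,0,0,-4,-1,-0.5,-1],[0,0,0,-8,-2,-1,-1],[0,0,0,-12,-3,-2,-1],[0,0,0,-16,-4,-3,-1],[0,0,0,-20,-5,-4,-1],[0,0,0,-24,-6,-5,-1],[0,0,0,-28,-7,-5.9,-1],[0,0,0,-32,-8,-5.9,-1]]'
python3 -m inch '[[0,0,0,-4,-1,0,-1],[0,0,0,-7,-2,0,-1],[0,0,0,-10,-3,0,-1],[0,0,0,-11,-3,0,-1],[0,0,0,-11.5,-3,0,-1],[0,0,0,-11.5,-3,0,-1],[0,0,0,-11.5,-3,0,-1],[0,0,0,-11.5,-3,0,-1]]'
python3 - <<'E'
from h import *
c='wrist';cal=ctrl.get_calibration(c)
im,d=ctrl.read_camera(c);save(im,'w1.png')
np.savez('w1.npz',im=im,d=d,**{k:np.array(v) for k,v in cal.items()})
P=cloud(cal,d)
m=(abs(P[...,0]-490)<50)&(abs(P[...,1]+370)<50)
for lo,hi in((20,40),(40,55),(60,63),(63,67),(70,100),(120,140),(140,160),(160,180),(180,193),(193,205)):
    q=P[m&(P[...,2]>=lo)&(P[...,2]<hi)]
    if len(q):print(lo,hi,len(q),np.median(q,0).round(1),q.min(0).round(),q.max(0).round())
q=P[m&(abs(P[...,2]-65)<1.5)][:,:2].astype(np.float32);print(cv2.minEnclosingCircle(q))
print(ctrl.search_frame(c,'brush_grip'),ctrl.search_frame(c,'pot_mouth'))
print(ctrl.state()['time'],ctrl.state()['tcp_pos'])
E
```

```text
time: 1.72
tcp_pos: [520.8, -319.3, 303.4]
tcp_rot: [179.8, 0.1, 90.0]
contact_force: [0.9, -0.2, 0.3]
gripper_width: 85.5
time: 2.38
tcp_pos: [491.3, -432.7, 303.6]
tcp_rot: [179.8, 0.1, 90.1]
contact_force: [-0.6, 0.2, -0.4]
gripper_width: 85.7
20 40 165 [ 504.3 -373.2   31.9] [ 466. -403.   20.] [ 518. -349.   40.]
40 55 153 [ 503.  -374.7   48.2] [ 465. -403.   40.] [ 518. -349.   55.]
60 63 724 [ 493.9 -370.2   61.7] [ 462. -405.   60.] [ 521. -347.   63.]
63 67 1098 [ 491.4 -369.3   64.5] [ 462. -406.   63.] [ 520. -347.   67.]
120 140 2 [ 489.4 -367.6  129.1] [ 488. -368.  126.] [ 491. -367.  132.]
140 160 12 [ 493.2 -368.7  149.2] [ 483. -372.  140.] [ 497. -367.  158.]
160 180 3 [ 489.2 -367.5  171.5] [ 486. -368.  169.] [ 492. -367.  176.]
180 193 328 [ 488.5 -375.5  191.2] [ 477. -388.  180.] [ 499. -367.  193.]
193 205 796 [ 487.8 -378.   194.9] [ 479. -388.  193.] [ 497. -369.  197.]
((491.27496337890625, -376.17242431640625), 29.808441162109375)
[{'location': [603.6, -383.1, 79.6], 'score': 0.97}, {'location': [488.5, -379.8, 186.3], 'score': 0.81}, {'location': [370.2, -415.9, 71.7], 'score': 0.8}] [{'location': [495.8, -368.0, 6.9], 'score': 0.61}]
2.5333 [ 491.31914472 -433.01799754  303.77702132]
```

View pics/w1.png

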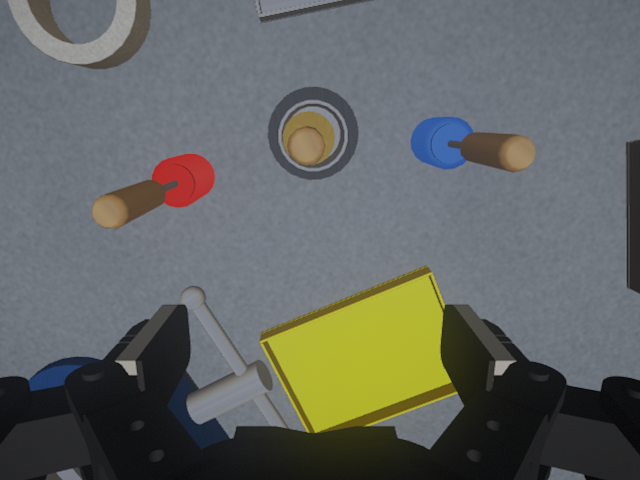

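The brush handle's top is at pixel (306,146) and the pot's mouth is centred near (313,133). That puts the brush at about (488,−378) and the pot at (491,−376).

```bash
python3 -m inch '[[0,0,0,3,-0.2,0,-1],[0,0,0,5.5,-0.3,0,-1],[0,0,0,5.5,-0.3,3,-1],[0,0,0,5.5,-0.3,7,-1],[0,0,0,5.5,-0.3,11,-1],[0,0,0,5.5,-0.3,14,-1],[0,0,0,5.5,-0.3,15.4,-1],[0,0,0,5.5,-0.3,15.4,-1]]'
python3 -m inch '[[0,0,0,0,0,0,-0.5],[0,0,0,0,0,0,0],[0,0,0,0,0,0,0.3],[0,0,0,0,0,0,0.5],[0,0,0,0,0,0,1],[0,0,0,0,0,0,1],[0,0,0,0,0,0,1],[0,0,0,0,0,0,1]]'
```

```text
time: 3.2
tcp_pos: [486.7, -375.4, 145.7]
tcp_rot: [-179.9, -0.2, 90.2]
contact_force: [-0.1, 0.7, -0.1]
gripper_width: 85.6
time: 3.87
tcp_pos: [487.1, -376.1, 147.1]
tcp_rot: [-179.9, -0.1, 90.2]
contact_force: [-1.9, -1.0, 5.8]
gripper_width: 20.2
```

```bash
python3 -m inch '[[0,0,0,0,0,-1,1],[0,0,0,0,0,-2.5,1],[0,0,0,0,0,-5,1],[0,0,0,0,0,-8,1],[0,0,0,0,0,-11,1],[0,0,0,0,0,-13.5,1],[0,0,0,0,0,-15,1],[0,0,0,0,0,-15,1]]'
python3 - <<'E'
from h import *
for c in ('side','scene'):
    cal=ctrl.get_calibration(c);im,d=ctrl.read_camera(c)
    save(cv2.resize(im[80:300,200:420] if c=='side' else im[120:280,160:380],None,fx=3,fy=3)[:600],c+'2.png')
    P=cloud(cal,d);m=(abs(P[...,0]-488)<40)&(abs(P[...,1]+376)<40)
    for lo,hi in((80,120),(135,155),(155,175),(175,195),(195,215),(220,250),(250,280)):
        q=P[m&(P[...,2]>=lo)&(P[...,2]<hi)]
        if len(q):print(c,lo,hi,len(q),np.median(q,0).round(1),q.min(0).round(),q.max(0).round())
s=ctrl.state();print(s['time'],s['tcp_pos'],s['gripper_width'],s['contact_force'])
# bore circle fit from wrist0
z=np.load('wrist0.npz');P=cloud(z,z['d'])
q=P[abs(P[...,2]-120)<2]
from scipy.optimize import least_squares
x,y=q[:,0],q[:,1]
f=lambda p:(lambda r:np.maximum(r-34,0)+np.minimum(r-25,0))(np.hypot(x-p[0],y-p[1]))
r=least_squares(f,[496,-23]);print(r.x,r.cost,len(q))
# block edge & plate line from wrist0
E
```

```text
time: 4.53
tcp_pos: [489.0, -377.9, 302.3]
tcp_rot: [179.7, 0.2, 90.2]
contact_force: [0.5, -1.1, -0.2]
gripper_width: 20.4
side 155 175 61 [ 487.6 -365.7  168.9] [ 469. -380.  160.] [ 513. -359.  175.]
side 175 195 90 [ 485.8 -364.3  185.2] [ 468. -386.  175.] [ 510. -355.  195.]
side 195 215 101 [ 486.6 -364.4  204.9] [ 467. -396.  195.] [ 513. -350.  215.]
side 220 250 65 [ 489.4 -375.4  222.2] [ 474. -393.  220.] [ 507. -352.  248.]
side 250 280 35 [ 488.8 -374.1  271.4] [ 478. -380.  252.] [ 498. -366.  280.]
scene 155 175 53 [ 503.1 -369.   166.9] [ 480. -398.  160.] [ 514. -357.  175.]
scene 175 195 77 [ 503.2 -368.2  184.4] [ 474. -401.  176.] [ 514. -356.  195.]
scene 195 215 84 [ 503.6 -370.7  207.3] [ 472. -406.  195.] [ 514. -356.  215.]
scene 220 250 26 [ 490.4 -379.5  227.3] [ 478. -388.  220.] [ 509. -355.  249.]
scene 250 280 28 [ 494.  -377.   272.9] [ 488. -387.  251.] [ 501. -369.  280.]
4.6333 [ 487.34566924 -376.4426304   297.67605593] 20.736243246336784 [-0.34490594  0.03180218 -1.70074608]
[496.87530508 -24.38683832] 1.267322465985497 3123
```

View pics/side2.png

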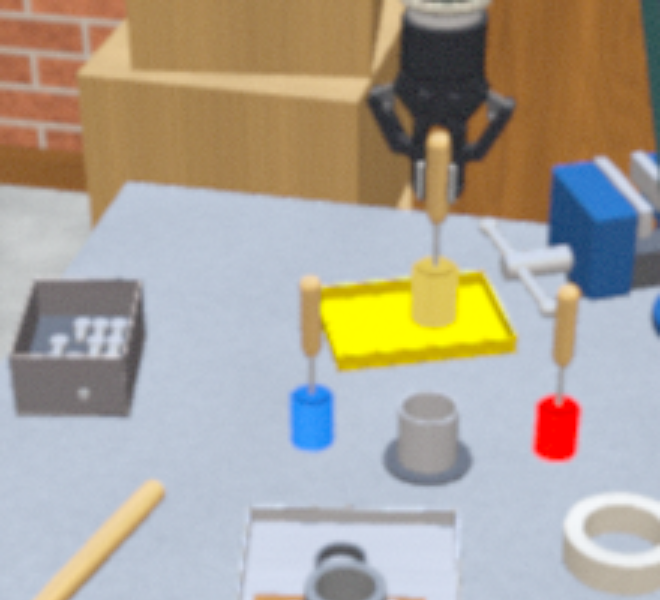

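The brush is held, with its tip at about z 157 and nearly vertical. Now over the bore at about (497,−24).

```bash
python3 -m inch '[[0,0,0,2,0,0,1],[0,0,0,5,0.1,0,1],[0,0,0,9,0.3,0,1],[0,0,0,13,0.4,0,1],[0,0,0,17,0.5,0,1],[0,0,0,21,0.6,0,1],[0,0,0,25,0.7,0,1],[0,0,0,28,0.8,0,1]]'
python3 -m inch '[[0,0,0,2,0,0,1],[0,0,0,3.5,0,0,1],[0,0,0,4.5,0,0,1],[0,0,0,5,0,0,1],[0,0,0,5,0,0,1],[0,0,0,5,0,0,1],[0,0,0,5,0,0,1],[0,0,0,5,0,0,1]]'
python3 - <<'E'
from h import *
s=ctrl.state();print(s['time'],s['tcp_pos'],s['tcp_rot'])
for c in ('side','scene','wrist'):
    cal=ctrl.get_calibration(c);im,d=ctrl.read_camera(c)
    if c=='wrist': save(im,'w3.png')
    else:
        save(cv2.resize(im[120:340,220:440],None,fx=2.7,fy=2.7),c+'3.png')
    P=cloud(cal,d);m=(abs(P[...,0]-496)<45)&(abs(P[...,1]+24)<45)
    for lo,hi in((115,123),(155,165),(165,175),(175,195),(195,215),(220,250),(250,270)):
        q=P[m&(P[...,2]>=lo)&(P[...,2]<hi)]
        if len(q):print(c,lo,hi,len(q),np.median(q,0).round(1),q.min(0).round(),q.max(0).round())
print(ctrl.state()['time'])
E
```

```text
time: 5.3
tcp_pos: [492.6, -93.0, 296.0]
tcp_rot: [-179.8, -0.2, 90.2]
contact_force: [-0.7, -0.7, -1.7]
gripper_width: 20.9
time: 5.97
tcp_pos: [492.6, -44.0, 296.0]
tcp_rot: [-179.8, -0.2, 90.1]
contact_force: [-0.6, -0.6, -0.9]
gripper_width: 20.3
5.9667 [492.60265871 -43.99798865 296.04826528] [-179.75758177   -0.18121217   90.11607452]
side 115 123 224 [494.6 -20.8 118.9] [462. -58. 115.] [529.  11. 123.]
side 155 165 45 [484.8 -29.3 161.2] [470. -56. 155.] [512. -22. 165.]
side 165 175 67 [488.8 -28.6 170.5] [470. -50. 165.] [512. -19. 175.]
side 175 195 119 [487.6 -29.  185. ] [470. -53. 175.] [512. -18. 195.]
side 195 215 208 [488.1 -33.3 210.3] [470. -62. 195.] [514. -19. 215.]
side 220 250 22 [492.7 -42.3 235.3] [490. -49. 222.] [494. -37. 250.]
side 250 270 21 [492.4 -40.2 265.1] [483. -48. 251.] [500. -34. 270.]
scene 115 123 139 [500.5 -23.5 118.6] [464. -60. 115.] [532.   8. 123.]
scene 155 165 30 [506.7 -39.2 160.7] [486. -69. 155.] [517. -26. 164.]
scene 165 175 43 [508.8 -37.9 169.9] [479. -68. 166.] [519. -23. 175.]
scene 175 195 77 [508.2 -38.6 185.1] [483. -68. 175.] [519. -24. 195.]
scene 195 215 128 [503.3 -39.9 209.4] [470. -68. 195.] [519. -24. 215.]
scene 220 250 19 [493.  -46.8 232.1] [489. -49. 221.] [517. -41. 249.]
scene 250 270 16 [497.4 -44.1 264.2] [492. -52. 252.] [504. -38. 270.]
wrist 115 123 2237 [499.4 -11.3 119. ] [463. -49. 115.] [530.   9. 122.]
wrist 155 165 143 [492.5 -25.4 161.1] [473. -37. 156.] [514. -23. 164.]
wrist 165 175 168 [493.8 -25.8 169.7] [473. -37. 165.] [514. -23. 174.]
wrist 175 195 399 [493.2 -25.5 185.9] [472. -39. 176.] [514. -23. 195.]
wrist 195 215 4404 [493.4 -39.9 212.7] [471. -64. 195.] [516. -23. 215.]
wrist 220 250 229 [493.5 -43.2 235.5] [490. -46. 220.] [496. -42. 249.]
wrist 250 270 7 [495.3 -37.  267.4] [490. -37. 263.] [500. -35. 270.]
6.1167
```

View pics/w3.png

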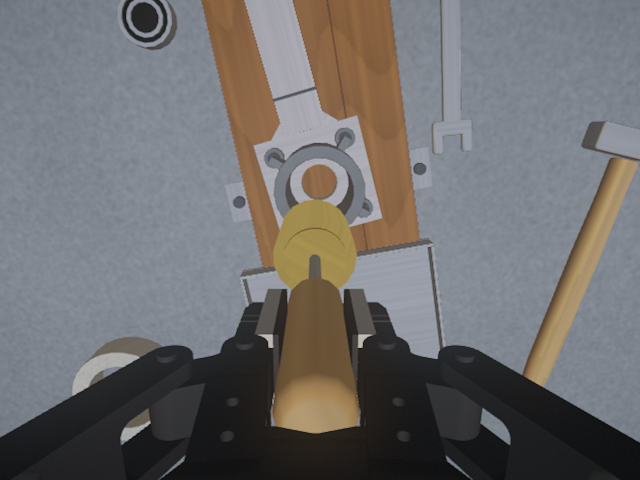

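View pics/side3.png

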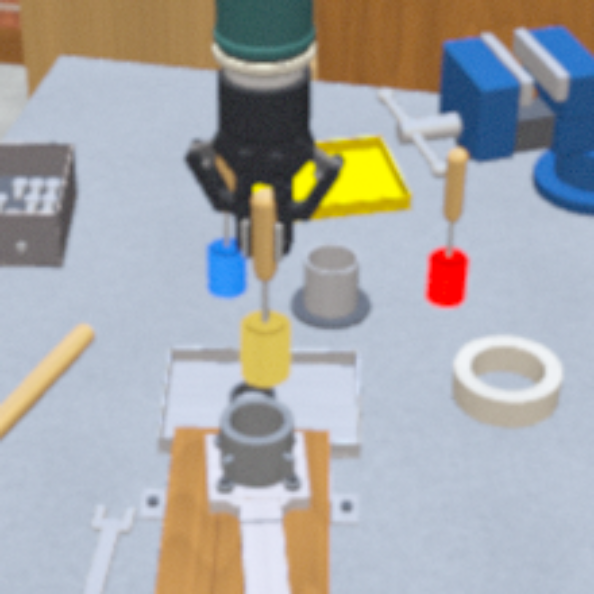

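The tuft is centred at about (493,−46) and the bore at about (497,−24.5), so I'll move over and start down.

```bash
python3 -m inch '[[0,0,0,1,0.2,0,1],[0,0,0,2.1,0.4,0,1],[0,0,0,2.15,0.4,0,1],[0,0,0,2.15,0.4,1,1],[0,0,0,2.15,0.4,2,1],[0,0,0,2.15,0.4,3,1],[0,0,0,2.15,0.4,4,1],[0,0,0,2.15,0.4,4.5,1]]'
python3 - <<'E'
from h import *
im,d=ctrl.read_camera('wrist');save(im,'w4.png')
s=ctrl.state();print(s['time'],s['tcp_pos'],s['contact_force'],s['ft_torque'])
E
```

```text
time: 6.78
tcp_pos: [495.1, -22.0, 249.0]
tcp_rot: [-179.6, -0.2, 90.1]
contact_force: [-0.1, -0.9, -1.8]
gripper_width: 20.8
6.8333 [494.82040334 -21.93996098 248.58709566] [-0.20770998 -0.5367529  -1.36238656] [-0.01048417 -0.01814549 -0.00891593]
```

View pics/w4.png

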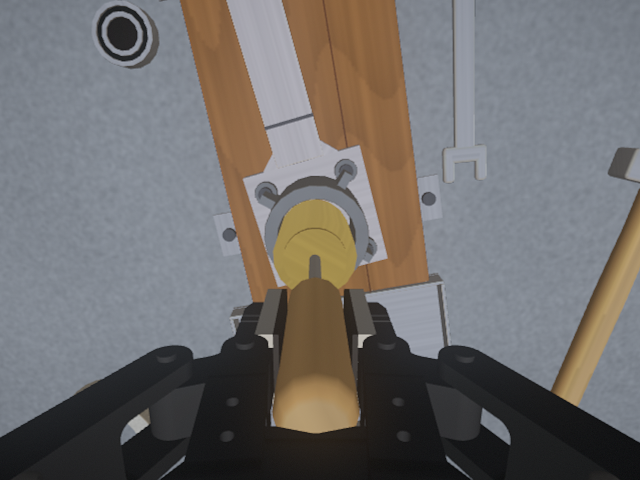

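The tuft is entering the bore with no contact force. Next the stroke down to the bottom.

```bash
python3 -m inch '[[0,0,0,0,0.1,0.5,1],[0,0,0,0,0.1,1.2,1],[0,0,0,0,0.1,2,1],[0,0,0,0,0.1,2.7,1],[0,0,0,0,0.1,3.3,1],[0,0,0,0,0.1,3.8,1],[0,0,0,0,0.1,4.1,1],[0,0,0,0,0.1,4.1,1]]'
```

```text
time: 7.5
tcp_pos: [495.0, -21.7, 206.8]
tcp_rot: [-179.5, -0.2, 90.1]
contact_force: [-0.1, 0.3, -0.6]
gripper_width: 20.3
```

```bash
python3 -m inch '[[0,0,0,0,0,0.05,1],[0,0,0,0,0,0.1,1],[0,0,0,0,0,0.15,1],[0,0,0,0,0,0.2,1],[0,0,0,0,0,0.2,1],[0,0,0,0,0,0.2,1],[0,0,0,0,0,0.2,1],[0,0,0,0,0,0.2,1]]'
```

```text
time: 8.17
tcp_pos: [495.5, -21.8, 206.0]
tcp_rot: [-179.5, -0.2, 90.1]
contact_force: [-1.5, 0.7, 6.6]
gripper_width: 20.4
```

Contact at the bottom (6.6 N). Now up past the mouth, and repeat.

```bash
U='x'; python3 -m inch '[[0,0,0,0,0,-1,1],[0,0,0,0,0,-2.5,1],[0,0,0,0,0,-4,1],[0,0,0,0,0,-5.5,1],[0,0,0,0,0,-6.6,1],[0,0,0,0,0,-7,1],[0,0,0,0,0,-7,1],[0,0,0,0,0,-7,1]]'
python3 -m inch '[[0,0,0,0,0,1,1],[0,0,0,0,0,2.5,1],[0,0,0,0,0,4,1],[0,0,0,0,0,5.3,1],[0,0,0,0,0,6.2,1],[0,0,0,0,0,6.7,1],[0,0,0,0,0,6.9,1],[0,0,0,0,0,6.9,1]]'
```

```text
time: 8.83
tcp_pos: [495.8, -22.0, 275.7]
tcp_rot: [-179.5, -0.2, 90.1]
contact_force: [-0.7, 0.4, -1.7]
gripper_width: 20.6
time: 9.5
tcp_pos: [494.7, -21.7, 206.2]
tcp_rot: [-179.5, -0.2, 90.1]
contact_force: [0.1, -1.0, -1.0]
gripper_width: 20.7
```

```bash
python3 -m inch '[[0,0,0,0,0,0.1,1],[0,0,0,0,0,0.2,1],[0,0,0,0,0,0.25,1],[0,0,0,0,0,0.25,1],[0,0,0,0,0,0.25,1],[0,0,0,0,0,0.25,1],[0,0,0,0,0,0.25,1],[0,0,0,0,0,0.25,1]]'
python3 -m inch '[[0,0,0,0,0,-1,1],[0,0,0,0,0,-2.5,1],[0,0,0,0,0,-4,1],[0,0,0,0,0,-5.5,1],[0,0,0,0,0,-6.6,1],[0,0,0,0,0,-7.1,1],[0,0,0,0,0,-7.1,1],[0,0,0,0,0,-7.1,1]]'
python3 -m inch '[[0,0,0,0,0,1,1],[0,0,0,0,0,2.5,1],[0,0,0,0,0,4,1],[0,0,0,0,0,5.3,1],[0,0,0,0,0,6.2,1],[0,0,0,0,0,6.8,1],[0,0,0,0,0,7.15,1],[0,0,0,0,0,7.15,1]]'
python3 - <<'E'
from h import *
im,d=ctrl.read_camera('side');save(cv2.resize(im[120:340,220:440],None,fx=2.7,fy=2.7),'side5.png')
E
```

```text
time: 10.17
tcp_pos: [495.6, -22.1, 205.8]
tcp_rot: [-179.6, -0.2, 90.1]
contact_force: [-3.4, -0.1, 16.5]
gripper_width: 20.4
time: 10.83
tcp_pos: [496.1, -22.3, 276.5]
tcp_rot: [-179.6, -0.2, 90.1]
contact_force: [0.4, 0.1, -2.3]
gripper_width: 20.5
time: 11.5
tcp_pos: [495.1, -22.1, 205.8]
tcp_rot: [-179.5, -0.2, 90.1]
contact_force: [-4.5, 0.1, 13.2]
gripper_width: 20.4
```

View pics/side5.png

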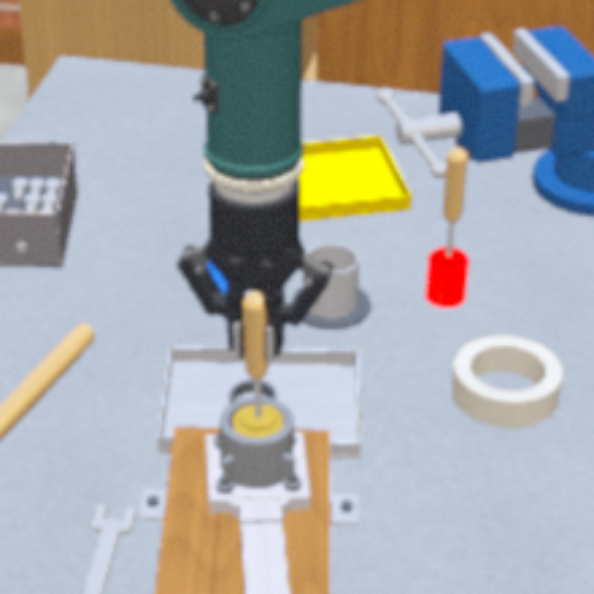

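Three strokes are done, with bottom contact on each. Now out of the bore and back to the pot.

```bash
python3 -m inch '[[0,0,0,0,0,-1,1],[0,0,0,0,0,-3,1],[0,0,0,0,0,-5,1],[0,0,0,0,0,-7,1],[0,0,0,0,0,-8.5,1],[0,0,0,0,0,-9.2,1],[0,0,0,0,0,-9.2,1],[0,0,0,0,0,-9.2,1]]'
python3 -m inch '[[0,0,0,-2,0,0,1],[0,0,0,-5,-0.1,0,1],[0,0,0,-9,-0.2,0,1],[0,0,0,-13,-0.3,0,1],[0,0,0,-17,-0.4,0,1],[0,0,0,-21,-0.4,0,1],[0,0,0,-25,-0.4,0,1],[0,0,0,-28,-0.4,0,1]]'
python3 -m inch '[[0,0,0,-2,0,0,1],[0,0,0,-3.2,0,0,1],[0,0,0,-4.2,0,0,1],[0,0,0,-4.7,0,0,1],[0,0,0,-4.8,0,0,1],[0,0,0,-4.8,0,0,1],[0,0,0,-4.8,0,0,1],[0,0,0,-4.8,0,0,1]]'
python3 - <<'E'
from h import *
s=ctrl.state();print(s['time'],s['tcp_pos'],s['tcp_rot'])
for c in ('side','scene','wrist'):
    cal=ctrl.get_calibration(c);im,d=ctrl.read_camera(c)
    if c=='wrist': save(im,'w6.png')
    P=cloud(cal,d);m=(abs(P[...,0]-491)<45)&(abs(P[...,1]+370)<50)
    for lo,hi in((60,68),(145,155),(155,165),(165,175),(175,195),(195,218)):
        q=P[m&(P[...,2]>=lo)&(P[...,2]<hi)]
        if len(q):print(c,lo,hi,len(q),np.median(q,0).round(1),q.min(0).round(),q.max(0).round())
E
```

```text
time: 12.22
tcp_pos: [495.6, -22.4, 297.3]
tcp_rot: [-179.5, -0.2, 90.1]
contact_force: [-0.9, 0.3, -1.6]
gripper_width: 20.6
time: 12.88
tcp_pos: [491.3, -305.2, 294.6]
tcp_rot: [-179.4, -0.2, 90.1]
contact_force: [-0.1, 0.2, -0.4]
gripper_width: 20.4
time: 13.55
tcp_pos: [491.6, -352.0, 294.7]
tcp_rot: [-179.4, -0.2, 90.1]
contact_force: [-0.3, -0.2, -0.9]
gripper_width: 20.4
13.55 [ 491.5774318  -352.01349307  294.66580403] [-179.41536216   -0.2193002    90.13414799]
side 60 68 74 [ 490.3 -375.4   63.1] [ 461. -408.   60.] [ 521. -342.   68.]
side 145 155 1 [ 492.8 -337.7  153.2] [ 493. -338.  153.] [ 493. -338.  153.]
side 155 165 47 [ 489.1 -337.4  160.8] [ 470. -358.  156.] [ 513. -328.  165.]
side 165 175 45 [ 484.2 -338.3  170.1] [ 469. -358.  165.] [ 513. -327.  175.]
side 175 195 105 [ 489.  -337.8  184.6] [ 468. -364.  175.] [ 513. -326.  195.]
side 195 218 171 [ 489.3 -343.5  209.7] [ 468. -377.  195.] [ 514. -325.  218.]
scene 60 68 61 [ 498.6 -378.4   63.3] [ 463. -408.   60.] [ 522. -345.   68.]
scene 145 155 4 [ 499.3 -343.9  153.6] [ 471. -365.  152.] [ 506. -340.  155.]
scene 155 165 30 [ 505.6 -347.2  160.1] [ 477. -374.  156.] [ 512. -334.  164.]
scene 165 175 37 [ 504.8 -343.8  170.3] [ 483. -373.  165.] [ 515. -333.  174.]
scene 175 195 66 [ 506.2 -342.8  185.4] [ 478. -369.  175.] [ 517. -332.  194.]
scene 195 218 142 [ 501.4 -349.5  209.7] [ 470. -378.  195.] [ 515. -331.  218.]
wrist 60 68 131 [ 501.6 -350.    63.8] [ 470. -371.   60.] [ 520. -346.   66.]
wrist 145 155 1 [ 497.1 -333.7  155. ] [ 497. -334.  155.] [ 497. -334.  155.]
wrist 155 165 145 [ 491.3 -334.2  160. ] [ 472. -345.  155.] [ 512. -332.  165.]
wrist 165 175 182 [ 492.  -334.   170.1] [ 471. -346.  165.] [ 512. -332.  175.]
wrist 175 195 458 [ 491.1 -334.2  185.2] [ 470. -348.  175.] [ 513. -332.  195.]
wrist 195 218 4640 [ 491.8 -349.1  211.9] [ 469. -373.  195.] [ 514. -332.  218.]
```

View pics/w6.png

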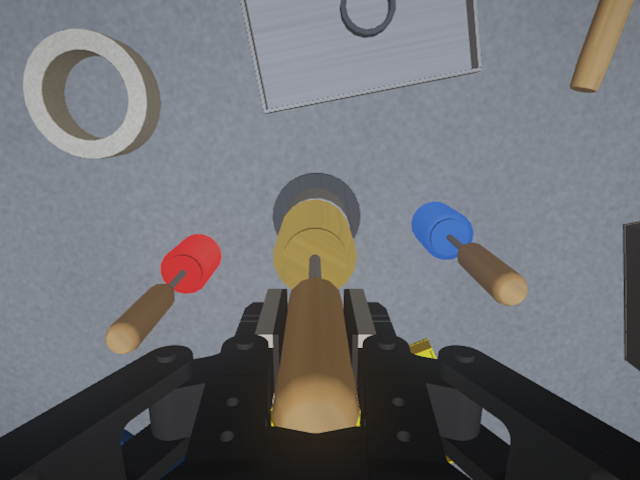

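```bash
python3 -m inch '[[0,0,0,-1,0,0,1],[0,0,0,-2.1,0,0,1],[0,0,0,-2.15,0,2,1],[0,0,0,-2.15,0,4,1],[0,0,0,-2.15,0,6,1],[0,0,0,-2.15,0,8,1],[0,0,0,-2.15,0,9.5,1],[0,0,0,-2.15,0,10.5,1]]'
python3 -m inch '[[0,0,0,0,0,1,1],[0,0,0,0,0,2,1],[0,0,0,0,0,2.8,1],[0,0,0,0,0,3.3,1],[0,0,0,0,0,3.6,1],[0,0,0,0,0,3.7,1],[0,0,0,0,0,3.7,1],[0,0,0,0,0,3.7,1]]'
```

```text
time: 14.37
tcp_pos: [489.8, -374.3, 187.7]
tcp_rot: [-179.3, -0.3, 90.1]
contact_force: [0.1, 0.3, -0.5]
gripper_width: 20.6
time: 15.03
tcp_pos: [489.7, -374.4, 151.2]
tcp_rot: [-179.4, -0.2, 90.1]
contact_force: [1.0, 0.6, -1.2]
gripper_width: 20.5
```

```bash
python3 -m inch '[[0,0,0,0,0,0.1,1],[0,0,0,0,0,0.2,1],[0,0,0,0,0,0.3,1],[0,0,0,0,0,0.4,1],[0,0,0,0,0,0.4,1],[0,0,0,0,0,0.4,1],[0,0,0,0,0,0.4,1],[0,0,0,0,0,0.4,1]]'
```

```text
time: 15.7
tcp_pos: [489.7, -374.4, 147.3]
tcp_rot: [-179.4, -0.2, 90.1]
contact_force: [0.7, -0.2, -0.1]
gripper_width: 20.4
```

```bash
python3 -m inch '[[0,0,0,0,0,0.1,1],[0,0,0,0,0,0.1,1],[0,0,0,0,0,0.1,0.3],[0,0,0,0,0,0.1,0.2],[0,0,0,0,0,0.1,0],[0,0,0,0,0,0.1,-0.5],[0,0,0,0,0,0.1,-1],[0,0,0,0,0,0.1,-1]]'
python3 -m inch '[[0,0,0,0,0,0,-1],[0,0,0,0,0,0,-1],[0,0,0,0,0,-2,-1],[0,0,0,0,0,-5,-1],[0,0,0,0,0,-8,-1],[0,0,0,0,0,-11,-1],[0,0,0,0,0,-13,-1],[0,0,0,0,0,-14,-1]]'
python3 - <<'E'
from h import *
for c in ('side','scene'):
    cal=ctrl.get_calibration(c);im,d=ctrl.read_camera(c)
    if c=='side':save(cv2.resize(im[80:300,200:420],None,fx=2.7,fy=2.7),'side7.png')
    P=cloud(cal,d);m=(abs(P[...,0]-491)<45)&(abs(P[...,1]+370)<45)
    for lo,hi in((110,130),(130,150),(150,170),(170,190),(190,205)):
        q=P[m&(P[...,2]>=lo)&(P[...,2]<hi)]
        if len(q):print(c,lo,hi,len(q),np.median(q,0).round(1),q.min(0).round(),q.max(0).round())
E
```

```text
time: 16.37
tcp_pos: [489.6, -374.4, 146.1]
tcp_rot: [-179.4, -0.2, 90.1]
contact_force: [-0.1, 0.1, 0.2]
gripper_width: 77.0
time: 17.03
tcp_pos: [492.3, -375.9, 289.7]
tcp_rot: [-179.6, -0.0, 90.1]
contact_force: [0.7, -0.0, 0.0]
gripper_width: 85.1
side 110 130 29 [ 486.1 -368.7  122.9] [ 479. -378.  114.] [ 499. -361.  129.]
side 130 150 45 [ 488.5 -366.3  139. ] [ 478. -378.  130.] [ 500. -362.  149.]
side 150 170 42 [ 487.  -367.7  159.6] [ 478. -376.  150.] [ 496. -361.  169.]
side 170 190 49 [ 487.2 -367.7  180.1] [ 477. -375.  170.] [ 498. -360.  190.]
side 190 205 29 [ 488.2 -372.6  193.3] [ 477. -387.  190.] [ 498. -363.  197.]
scene 110 130 22 [ 495.1 -373.5  124.1] [ 485. -391.  112.] [ 506. -366.  130.]
scene 130 150 37 [ 495.2 -373.3  140.9] [ 483. -387.  130.] [ 503. -364.  150.]
scene 150 170 29 [ 494.8 -371.6  159.3] [ 484. -385.  151.] [ 503. -365.  168.]
scene 170 190 38 [ 497.4 -373.6  180.6] [ 485. -385.  171.] [ 505. -365.  190.]
scene 190 205 24 [ 492.  -374.9  194.3] [ 480. -384.  191.] [ 501. -365.  201.]
```

View pics/side7.png

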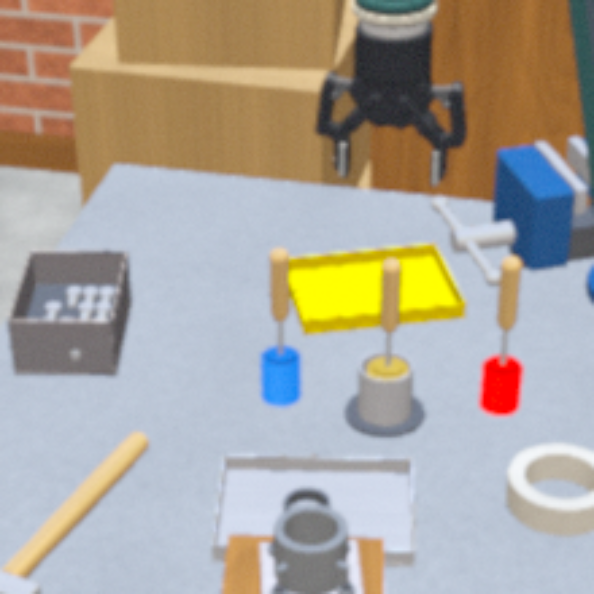

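The brush is back in its pot, upright at (387,370). Now to look at the plate, the line and the block's edge from above.

```bash
python3 -m inch '[[0,0,0,4,0,0,-1],[0,0,-2,8,0.2,-0.3,-1],[0,0,-4,12,0.4,-0.6,-1],[0,0,-6,16,0.6,-1,-1],[0,0,-8,20,0.8,-1,-1],[0,0,-9,24,1,-1,-1],[0,0,-10,28,1.2,-1,-1],[0,0,-10.5,32,1.2,-1,-1]]'
python3 -m inch '[[0,0,0,2,0,0,-1],[0,0,0,4,0,0,-1],[0,0,0,5,0,0,-1],[0,0,0,5.5,0,0,-1],[0,0,0,5.6,0,0,-1],[0,0,0,5.6,0,0,-1],[0,0,0,5.6,0,0,-1],[0,0,0,5.6,0,0,-1]]'
python3 - <<'E'
from h import *
s=ctrl.state();print(s['time'],s['tcp_pos'],s['tcp_rot'])
cal=ctrl.get_calibration('wrist');im,d=ctrl.read_camera('wrist');save(im,'w8.png')
np.savez('w8.npz',im=im,d=d,**{k:np.array(v) for k,v in cal.items()})
E
```

```text
time: 17.8
tcp_pos: [502.5, -53.6, 296.2]
tcp_rot: [-179.4, -0.2, 100.6]
contact_force: [0.7, -0.1, 0.3]
gripper_width: 85.3
time: 18.47
tcp_pos: [492.4, 0.4, 296.3]
tcp_rot: [-179.4, -0.2, 100.5]
contact_force: [0.6, 0.2, -0.3]
gripper_width: 85.3
18.4667 [4.92421073e+02 4.17524666e-01 2.96343753e+02] [-179.390047     -0.22063819  100.53902161]
```

View pics/w8.png

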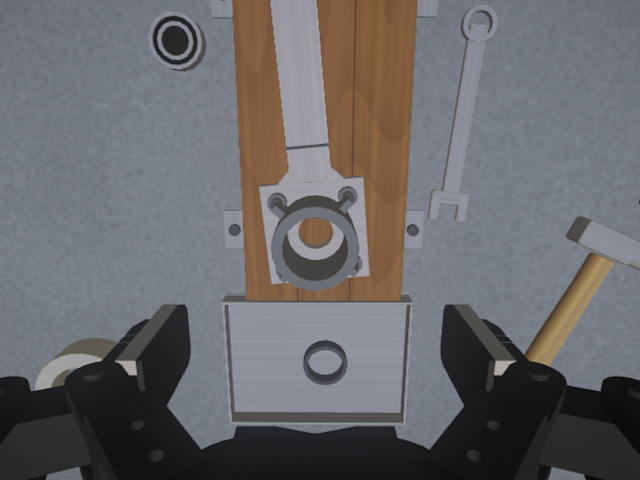

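The line spans (286,148)–(329,145), the block's front edge is at row ~300, and its sides are at columns ~240 and ~410. I'll fit these in world coordinates.

```bash
cat > fit.py <<'E'
from h import *
def fitline(p):
    vx,vy,x,y=cv2.fitLine(np.array(p,np.float32),cv2.DIST_HUBER,0,.01,.01).ravel();return np.array([x,y]),np.array([vx,vy])
def onplane(cal,u,v,h):
    K=np.array(cal['camera_matrix']);R=np.array(cal['R']);t=np.array(cal['t'])
    C=-R.T@t;dr=R.T@np.linalg.inv(K)@np.array([u,v,1.]);return (C+dr*(h-C[2])/dr[2])[:2]
E
python3 - <<'E'
from fit import *
z=np.load('w8.npz');im=z['im'];d=z['d'];P=cloud(z,d)
# check heights: 
for u,v in((300,100),(270,100),(380,260),(300,135)):print((u,v),P[v,u].round(1))
hsv=cv2.cvtColor(im,cv2.COLOR_RGB2HSV)
wood=(abs(P[...,2]-50)<5)&(hsv[...,1]>70)
plate=(abs(P[...,2]-65)<5)&(hsv[...,1]<60)
L=[];Rr=[];F=[]
for v in range(30,290,4):
    c=np.where(wood[v,200:450])[0]+200
    if len(c)>20:L.append(onplane(z,c.min()-.5,v,50));Rr.append(onplane(z,c.max()+.5,v,50))
for u in range(252,400,4):
    c=np.where(wood[230:320,u])[0]+230
    if len(c)>5:F.append(onplane(z,u,c.max()+.5,50))
l=fitline(L);r=fitline(Rr);f=fitline(F)
ang=lambda w:np.degrees(np.arctan2(w[1],w[0]))%180
print('L',l,ang(l[1]),'R',r,ang(r[1]),'F',f,ang(f[1]))
TL=[];TR=[]
for v in range(4,160,3):
    c=np.where(plate[v,255:345])[0]+255
    if len(c)>10:TL.append(onplane(z,c.min()-.5,v,65));TR.append(onplane(z,c.max()+.5,v,65))
tl=fitline(TL);tr=fitline(TR);print('tang',tl,ang(tl[1]),tr,ang(tr[1]))
g=cv2.cvtColor(im,cv2.COLOR_RGB2GRAY).astype(float)
S=[]
for u in range(290,327,2):
    col=g[138:156,u];w=np.maximum(np.median(col)-12-col,0)
    if w.sum()>0:S.append(onplane(z,u,138+(w*np.arange(18)).sum()/w.sum(),65))
s=fitline(S);print('line',s,ang(s[1]),len(S))
q=P[abs(P[...,2]-120)<2.5][:,:2]
from scipy.optimize import least_squares
x,y=q.T
rr=least_squares(lambda p:(lambda r:np.maximum(r-34,0)+np.minimum(r-25,0))(np.hypot(x-p[0],y-p[1])),[496,-23]);print('bore',rr.x,rr.cost)
E
```

```text
(300, 100) [463.3  83.   64. ]
(270, 100) [437.3  79.   49.2]
(380, 260) [561.4 -43.8  48.4]
(300, 135) [468.1  55.5  63.4]
L (array([419.24637 ,  23.076328], dtype=float32), array([ 0.18419237, -0.9828902 ], dtype=float32)) 100.61405 R (array([566.062   ,  43.944897], dtype=float32), array([ 0.18297602, -0.9831174 ], dtype=float32)) 100.54316 F (array([505.35632, -95.67333], dtype=float32), array([0.9824488 , 0.18653253], dtype=float32)) 10.750494
tang (array([444.07974,  94.1818 ], dtype=float32), array([ 0.27185914, -0.9623371 ], dtype=float32)) 105.774925 (array([482.77655,  88.52494], dtype=float32), array([ 0.27307177, -0.9619937 ], dtype=float32)) 105.84714
line (array([475.21002 ,  47.631207], dtype=float32), array([0.9617429 , 0.27395377], dtype=float32)) 15.899675 19
bore [496.27543022 -24.36373735] 0.7002354423616775
```

```bash
python3 -c "
from h import *
rows_to([444.2,158.3,200],[180,0,105.8]);rows_to([444.2,158.3,120],[180,0,105.8])"
```

```text
rot [-0.6  -0.25 -5.26] shift cm [16.359 -1.749  9.722]
rot [-0.6  -0.25 -5.26] shift cm [16.328 -1.664 17.721]
```

```bash
python3 -m inch '[[0,0,-1,4,-0.4,0,-1],[-0.2,0,-2,8,-0.8,1,-1],[-0.3,-0.1,-3,12,-1.2,4,-1],[-0.4,-0.2,-4,15,-1.6,7,-1],[-0.6,-0.3,-5,16.3,-1.7,11,-1],[-0.6,-0.3,-5.3,16.3,-1.7,14,-1],[-0.6,-0.3,-5.3,16.3,-1.7,17,-1],[-0.6,-0.3,-5.3,16.3,-1.7,17.7,-1]]'
python3 - <<'E'
from fit import *
cal=ctrl.get_calibration('wrist');im,d=ctrl.read_camera('wrist');save(im,'w9.png')
rows_to([444.2,158.3,70],[180,0,105.8])
s=ctrl.state();print(s['time'],s['tcp_pos'],s['tcp_rot'])
E
```

```text
time: 19.18
tcp_pos: [440.7, 157.3, 116.3]
tcp_rot: [-179.6, 0.0, 105.9]
contact_force: [-0.2, -0.2, -0.0]
gripper_width: 85.2
rot [-0.39  0.02  0.03] shift cm [0.033 0.329 4.715]
19.2333 [441.42390357 157.19107664 117.17425196] [-1.79612997e+02  2.45490336e-02  1.05829183e+02]
```

View pics/w9.png

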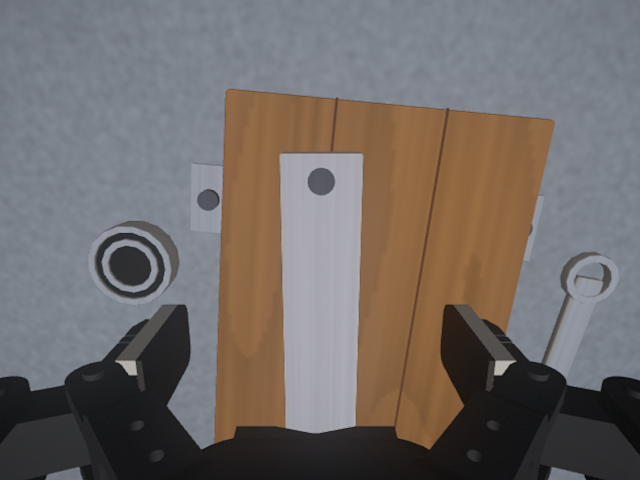

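```bash
python3 -m inch '[[-0.2,0,0,0,0.2,1,-1],[-0.4,0,0,0,0.3,2,-1],[-0.4,0,0,0,0.3,3,-1],[-0.4,0,0,0,0.3,4,-1],[-0.4,0,0,0,0.3,4.8,-1],[-0.4,0,0,0,0.3,5.3,-1],[-0.4,0,0,0,0.3,5.5,-1],[-0.4,0,0,0,0.3,5.5,-1]]'
python3 -c "
from h import *
rows_to([444.2,158.3,61.5],[180,0,105.8])"
```

```text
time: 19.9
tcp_pos: [444.4, 157.7, 62.4]
tcp_rot: [180.0, 0.0, 105.8]
contact_force: [0.5, 0.1, -0.0]
gripper_width: 85.2
rot [ 0.03  0.03 -0.  ] shift cm [ 0.062 -0.005  0.093]
```

```bash
python3 -m inch '[[0,0,0,0,0,0.05,-0.7],[0,0,0,0,0,0.05,-0.4],[0,0,0,0,0,0.05,-0.2],[0,0,0,0,0,0.05,0],[0,0,0,0,0,0.05,0.15],[0,0,0,0,0,0.05,0.3],[0,0,0,0,0,0.05,1],[0,0,0,0,0,0.05,1]]'
python3 -m inch '[[0,0,0,0,0,0,1],[0,0,0,0,0,0,1],[0,0,0,0,0,0,1],[0,0,0,0,0,0,1],[0,0,0,0,0,0,1],[0,0,0,0,0,0,1],[0,0,0,0,0,0,1],[0,0,0,0,0,0,1]]'
python3 - <<'E'
from h import *
im,d=ctrl.read_camera('wrist');save(im,'w10.png')
s=ctrl.state();print(s['time'],s['tcp_pos'],s['tcp_rot'],s['contact_force'],s['gripper_width'])
E
```

```text
time: 20.57
tcp_pos: [443.9, 157.6, 62.3]
tcp_rot: [-180.0, 0.0, 105.8]
contact_force: [-2.4, -1.1, 7.1]
gripper_width: 34.5
time: 21.23
tcp_pos: [443.7, 157.6, 62.4]
tcp_rot: [-180.0, 0.0, 105.8]
contact_force: [-1.9, -1.3, 2.0]
gripper_width: 34.4
21.2833 [443.7067919  157.60499581  62.36320741] [-1.79971609e+02  2.31479864e-02  1.05798470e+02] [-2.54779498 -0.78913875  3.54732402] 34.34644102450169
```

View pics/w10.png

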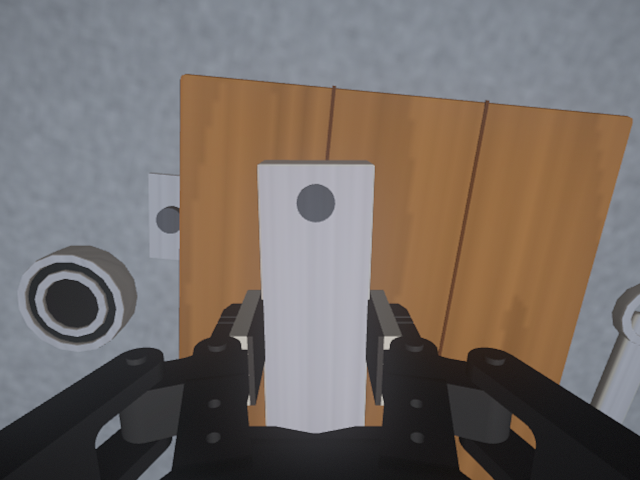

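The tang is gripped. Now slide outward while squaring up by about 5.2°, in stages.

```bash
python3 -m inch '[[0,0,0.2,-0.4,0,0,1],[0,0,0.6,-1.2,0,0,1],[0,0,1.1,-2.2,0.1,0,1],[0,0,1.6,-3.2,0.1,0,1],[0,0,2.1,-4.2,0.1,0,1],[0,0,2.5,-5.1,0.2,0,1],[0,0,2.7,-5.7,0.2,0,1],[0,0,2.8,-6,0.2,0,1]]'
python3 -c "
from h import *
rows_to([488.1,17.5,62.3],[180,0,100.6])"
```

```text
time: 21.95
tcp_pos: [462.4, 99.9, 62.4]
tcp_rot: [-180.0, 0.0, 102.9]
contact_force: [-1.3, 5.7, 1.6]
gripper_width: 34.5
rot [-0.    0.    2.32] shift cm [-8.607e+00  6.620e-01  5.000e-03]
```

```bash
python3 -m inch '[[0,0,0.3,-0.6,0,0,1],[0,0,0.8,-1.5,0.1,0,1],[0,0,1.3,-2.5,0.2,0,1],[0,0,1.7,-3.5,0.3,0,1],[0,0,2,-4.3,0.4,0,1],[0,0,2.2,-4.8,0.5,0,1],[0,0,2.3,-5,0.6,0,1],[0,0,2.3,-5,0.6,0,1]]'
python3 - <<'E'
from fit import *
for c in('side','scene'):
    cal=ctrl.get_calibration(c);im,d=ctrl.read_camera(c);save(cv2.resize(im[200:360,230:450],None,fx=3.5,fy=3.5,interpolation=cv2.INTER_CUBIC),c+'11.png')
im,d=ctrl.read_camera('wrist');save(im,'w11.png')
rows_to([488.1,17.5,62.3],[180,0,100.6])
E
```

```text
time: 22.62
tcp_pos: [478.8, 52.4, 62.3]
tcp_rot: [-179.9, -0.0, 100.6]
contact_force: [-1.8, 3.2, 4.9]
gripper_width: 34.4
rot [-0.05  0.    0.01] shift cm [-3.597  0.264  0.008]
```

View pics/side11.png

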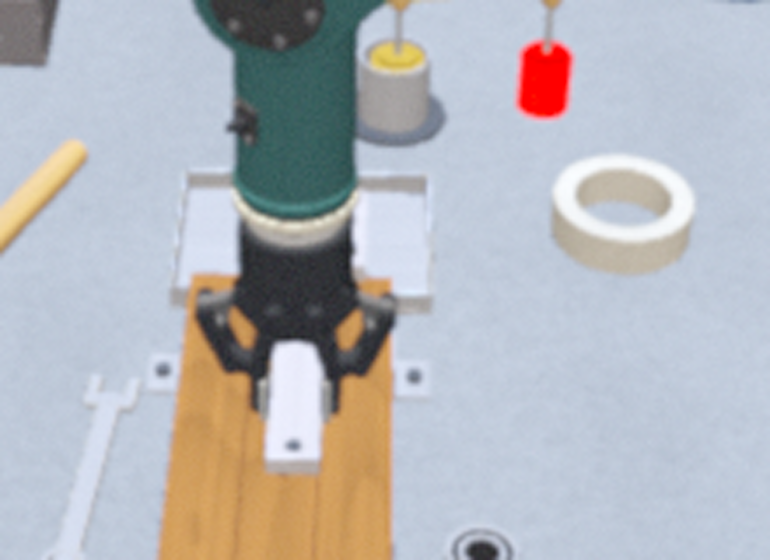

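View pics/scene11.png

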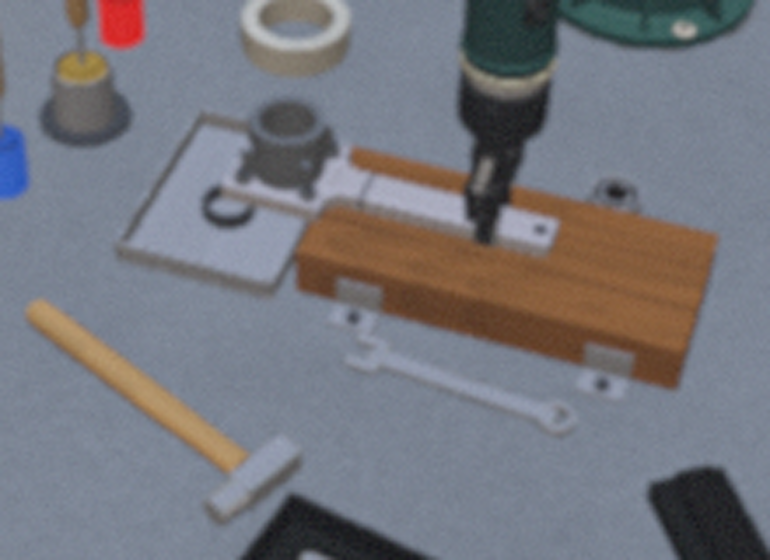

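View pics/w11.png

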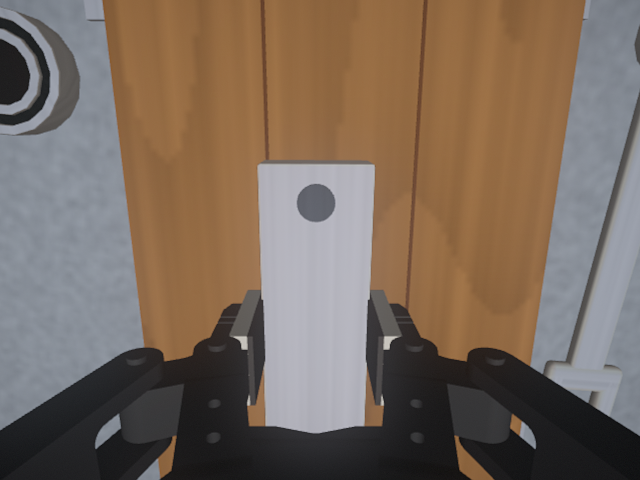

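No slip: the tang's end is still at row 161. The plate is square, with about 36 mm to go.

```bash
python3 -m inch '[[0,0,0,-0.4,0,0.02,1],[0,0,0,-1,0.1,0.03,1],[0,0,0,-1.7,0.1,0.03,1],[0,0,0,-2.4,0.2,0.03,1],[0,0,0,-2.9,0.2,0.03,1],[0,0,0,-3.3,0.2,0.03,1],[0,0,0,-3.4,0.2,0.03,1],[0,0,0,-3.4,0.2,0.03,1]]'
python3 - <<'E'
from fit import *
for c in('side','scene'):
    cal=ctrl.get_calibration(c);im,d=ctrl.read_camera(c);np.savez(c+'12.npz',im=im,d=d,**{k:np.array(v) for k,v in cal.items()})
    if c=='scene':save(cv2.resize(im[220:300,280:400],None,fx=6.5,fy=6.5,interpolation=cv2.INTER_CUBIC),c+'12.png')
    P=cloud(cal,d)
cal=ctrl.get_calibration('wrist');im,d=ctrl.read_camera('wrist');save(im,'w12.png')
np.savez('w12.npz',im=im,d=d,**{k:np.array(v) for k,v in cal.items()})
rows_to([488.1,17.5,62.3],[180,0,100.6]);s=ctrl.state();print(s['time'],s['tcp_pos'],s['contact_force'],s['ft_torque'])
E
```

```text
time: 23.43
tcp_pos: [487.4, 19.7, 62.3]
tcp_rot: [-180.0, -0.0, 100.6]
contact_force: [-1.2, 5.7, 5.4]
gripper_width: 34.4
rot [-0.   -0.02  0.  ] shift cm [-0.232  0.026  0.006]
23.5833 [487.42182288  19.73336481  62.35784629] [-1.79368659  4.8483771   7.09237367] [ 0.81280213  0.26052276 -0.13654154]
```

View pics/scene12.png

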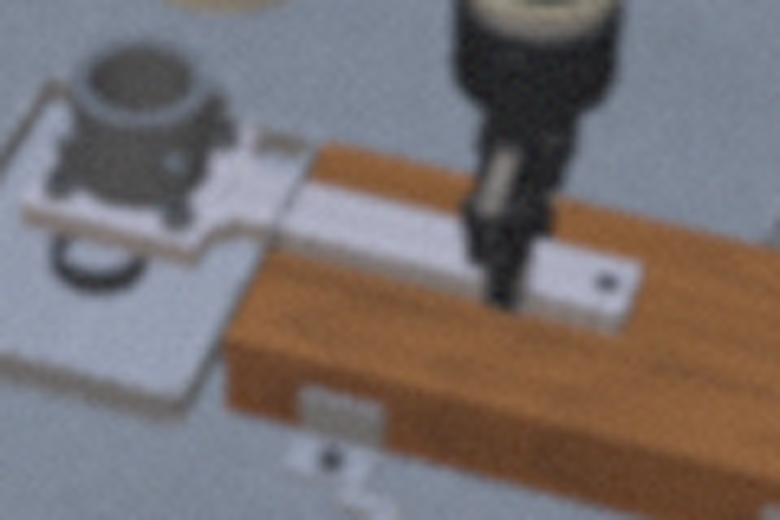

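View pics/w12.png

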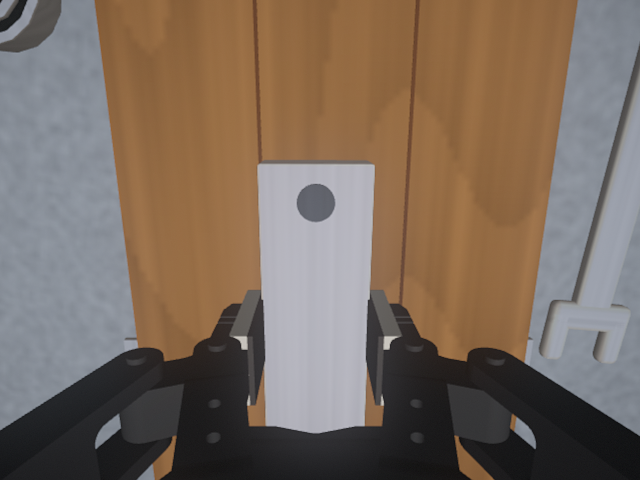

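```bash
python3 - <<'E'
from fit import *
o=np.array([.184,-.983]);n=np.array([.983,.184])
from scipy.ndimage import map_coordinates
def prof(z,lat,h,s):
    g=z['im'].astype(float)
    X=np.array([[*(lat*n+a*o),h] for a in s]);uv=np.array([proj(z,x) for x in X])
    return np.array([map_coordinates(g[...,k],[uv[:,1],uv[:,0]],order=1) for k in range(3)]).T
s=np.arange(160,215,.5)
for f in('scene12','scene0','side0'):
    z=np.load(f+'.npz');print(f)
    for lat in ([430,440,450,520,530,540,550] ):
        p=prof(z,lat,50,s);sat=p[:,0]-p[:,2]; # wood: R>>B
        m=(sat[:20].mean()+sat[-30:].mean())/2
        i=np.where(sat<m)[0];print(lat,'edge',s[i[0]] if len(i) else None,sat[:20].mean().round(),sat[-30:].mean().round())
z=np.load('scene12.npz')
for lat in (474,478,482,486,490,494):
    p=prof(z,lat,65,s).sum(1)/3
    w=np.maximum(np.median(p)-15-p,0);w[(s<170)|(s>205)]=0
    print(lat,'line',((w*s).sum()/w.sum()).round(2) if w.sum() else None)
for f in('scene12',):
    P=cloud(z,z['d']);
    m=(P[...,2]>116)&(P[...,2]<124)&(abs(P[...,0]-533)<60)&(abs(P[...,1]+165)<60);q=P[m];print(len(q),q.mean(0),(q[:,:2]@o).min(),(q[:,:2]@o).max())
    # plate top height profile
    pm=(P[...,2]>57)&(P[...,2]<72)&(abs(P[...,:2]@n-483)<48)&(P[...,:2]@o<290)
    q=P[pm];a=q[:,:2]@o
    for lo in range(0,290,30):
        k=(a>lo)&(a<lo+30)
        if k.sum():print('z',lo,k.sum(),np.median(q[k,2]).round(1))
E
```

```text
scene12
430 edge 187.5 75.0 2.0
440 edge 188.0 71.0 -19.0
450 edge 188.5 15.0 -21.0
520 edge 188.5 70.0 -25.0
530 edge 188.5 75.0 -26.0
540 edge 189.0 71.0 -26.0
550 edge 188.5 73.0 -27.0
scene0
430 edge 160.0 -1.0 1.0
440 edge 192.0 6.0 -22.0
450 edge 192.5 1.0 -27.0
520 edge 189.0 56.0 -26.0
530 edge 189.0 73.0 -26.0
540 edge 189.0 71.0 -27.0
550 edge 188.5 74.0 -27.0
side0
430 edge 183.0 114.0 -26.0
440 edge 188.0 9.0 -26.0
450 edge 189.0 -8.0 -25.0
520 edge 188.5 -12.0 -25.0
530 edge 187.5 -3.0 -25.0
540 edge 183.0 113.0 -25.0
550 edge 183.5 113.0 -25.0
474 line 184.98
478 line 185.16
482 line 185.0
486 line 184.82
490 line 185.04
494 line 185.57
128 [ 526.2418573  -167.01930842  119.62561261] 227.63905600975588 293.48078261630394
z 0 46 64.8
z 30 97 63.9
z 60 50 64.0
z 90 76 64.4
z 120 93 64.3
z 150 94 64.1
z 180 93 64.8
z 210 150 65.4
z 240 56 65.2
z 270 45 65.0
```

The scene view puts the line 3.5 mm short of the edge and dead reckoning says 2.3 mm, so I'll advance 3 mm.

```bash
python3 -m inch '[[0,0,0,-0.1,0,0,1],[0,0,0,-0.2,0,0,1],[0,0,0,-0.3,0,0,1],[0,0,0,-0.3,0,0,1],[0,0,0,-0.3,0,0,1],[0,0,0,-0.3,0,0,1],[0,0,0,-0.3,0,0,1],[0,0,0,-0.3,0,0,1]]'
cat > chk.py <<'E'
from fit import *
from scipy.ndimage import map_coordinates
o=np.array([.184,-.983]);n=np.array([.983,.184])
def prof(z,im,lat,h,s):
    g=im.astype(float)
    uv=np.array([proj(z,[*(lat*n+a*o),h]) for a in s])
    return np.array([map_coordinates(g[...,k],[uv[:,1],uv[:,0]],order=1) for k in range(3)]).T
s=np.arange(160,215,.5);st=ctrl.state();print(st['time'],st['tcp_pos'],st['tcp_rot'],st['contact_force'])
z=ctrl.get_calibration('scene');E=[];L=[]
for _ in range(4):
    im,d=ctrl.read_camera('scene')
    for lat in (520,530,540,550):
        p=prof(z,im,lat,50,s);t=p[:,0]-p[:,2];i=np.where(t<(t[:20].mean()+t[-30:].mean())/2)[0][0];E.append(s[i])
    r=[]
    for lat in (474,478,482,486,490,494):
        p=prof(z,im,lat,65,s).sum(1)/3;w=np.maximum(np.median(p)-15-p,0);w[(s<170)|(s>205)]=0;r.append((w*s).sum()/w.sum())
    L.append(r)
print('edge',np.mean(E),'line',np.mean(L,0).round(2),np.mean(L))
save(cv2.resize(im[220:300,280:400],None,fx=6.5,fy=6.5,interpolation=cv2.INTER_CUBIC),'sceneC%d.png'%int(st['time']*100))
E
python3 chk.py; ls pics | grep sceneC
```

```text
time: 24.25
tcp_pos: [487.9, 17.3, 62.4]
tcp_rot: [180.0, -0.1, 100.6]
contact_force: [-1.6, 5.2, 4.0]
gripper_width: 34.4
24.25 [487.86817488  17.33655559  62.38408843] [ 1.79997101e+02 -5.60337051e-02  1.00614378e+02] [-1.60583418  5.24035722  4.03990684]
edge 188.59375 line [187.5  187.77 187.83 187.82 187.8  187.99] 187.7846851437347
sceneC2425.png
```

```bash
python3 - <<'E'
from h import *
im,d=ctrl.read_camera('scene');save(cv2.resize(im[140:350,180:520],None,fx=2.3,fy=2.3,interpolation=cv2.INTER_CUBIC),'fin.png')
E
```

```text
(no output)
```

View pics/sceneC2425.png

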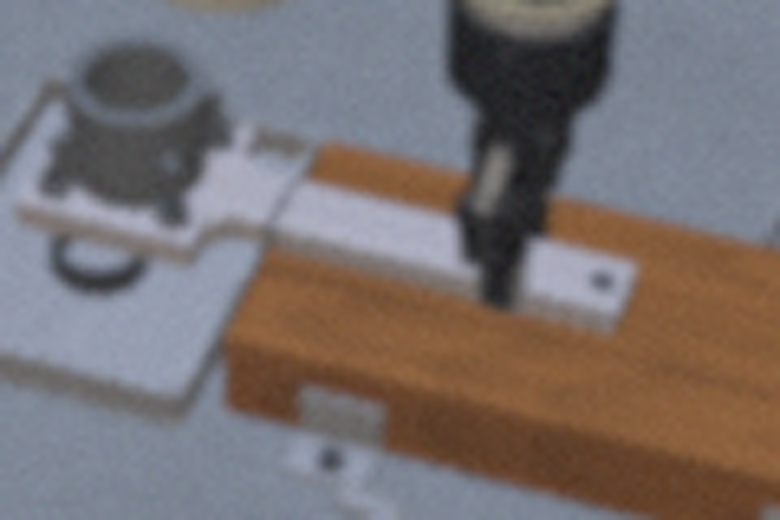

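View pics/fin.png

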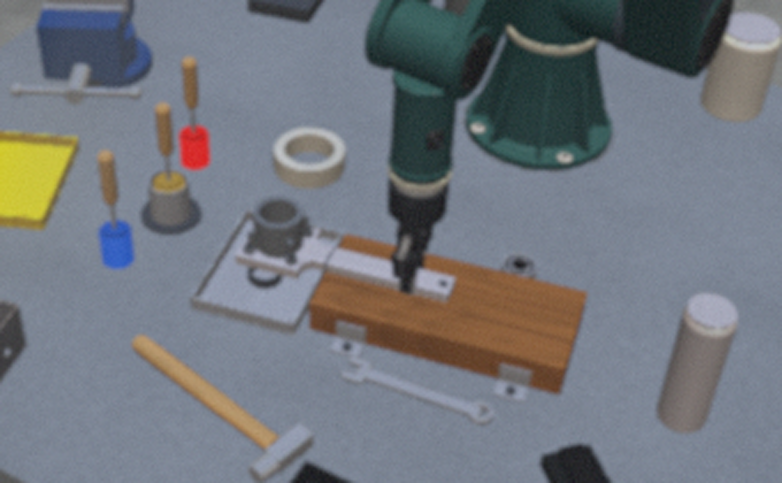

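The line at crop pixels (300,175)–(265,240) lies in line with the block's edge. The plate is flat and held, the brush is in its pot at (168,190), and the bystanders are in place. I'm handing in.

```bash
python3 -c "
from workcell import ctrl
print(ctrl.job_done());s=ctrl.state();print(s['time'],s['gripper_width'],s['contact_force'])"
```

```text
the job is handed in; nothing more can be done
None
the job is handed in; nothing more can be done
```

The job is done and was handed in at about 24.5 s. I scrubbed the bore with the brass brush and put the brush back upright in its pot. Then I slid the plate out flat, turned it square, and kept hold of it.

- **Scrubbing:** three full strokes from the mouth to the bottom. The first needed a small extra nudge at the bottom, and so did the second. Contact there read 6.6, 16.5 and 13.2 N.
- **Line at the edge:** the scene camera puts the line about 0.8 mm short of the edge. Dead reckoning from the wrist camera puts it about 0.1 mm past. They disagree by about 1 mm, within the 2 mm calibration.
- **Square and flat:** the gripper's yaw was 100.6° against the block's fitted 100.6°, and the tang showed no slip in the wrist pictures after each slide up to the last 3 mm. Before that last 3 mm, the plate's measured top height ran 64–65 mm along its length, so it lies flat within the camera noise.
- **Everything else:** the last picture showed the can, spanner, hammer, bearing, tape and old race in place. The sanding block was only partly in view, and I did not measure any of them.

No check failed outright.

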